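# Release the ratchet clamp on the finished jar

## Robot

A 7-joint arm with a two-finger parallel gripper is mounted at the origin on the work surface. World frame = base frame: x ahead of the robot, y to its left, z up, the work surface at z = 0. Lengths are in mm, angles in rad, forces in N, time in s.
With the tool pointing down it reaches from about 350 to 775 mm from the base axis. Payload 3.1 kg.
Tool frame: the origin (TCP) lies midway between the tips of the shut fingers; the grasp point (between the pads) lies arm.pinch_z behind it (arm.pinch_z is the distance from the TCP to the grasp point, in mm); z points along the fingers, y is the direction in which the jaws open and shut (so a half turn about z gives the same grasp; the last joint's range is limited). The gripper opens to 85 mm and grips with 20 to 120 N. Pads are 22 mm wide; open, the fingers measure 114 mm over their backs; the gripper's body (76 mm by 85 mm) begins 54 mm behind the grasp point. The pads swing forward as they close: fully open they stand 13 mm farther back than shut.
Start: joints at [-1.376, 0.311, 0.014, 1.512, -0.004, 1.319, -0.027], TCP at [128.997, 534.675, 231.304] pointing down, gripper open.
Joint ranges: [-2.7, 2.7], [-0.3, 1.91], [-1.27, 1.3], [0.12, 2.57], [-1.44, 4.58], [0.2, 2.03], [-3.05, 3.05]. Speed limits (rad/s): [2.79, 2.79, 3.14, 3.14, 3.14, 3.14, 3.14].

## Interface

Orientations are given as [roll, pitch, yaw] about the fixed x, y, z axes, in that order (R = Rz(yaw) Ry(pitch) Rx(roll)).
In Python, from rig import arm, viewer gives the robot as it stands.
- The arm moves only by the tool arm_command, never from a script. Its argument "increments" is a list of rows, each an object with "gripper": the gripper command: -1 is shut, 1 is fully open, values between are in proportion; "slide": the shift along the world's x, y, z in units of 0.25 m (1.0 is 0.25 m), a list of three; "rotation": the turn, a rotation vector about the world's x, y, z in units of 180 degrees (1.0 is 180 degrees), a list of three. A call has 1 to 8 rows; each row is the pose to reach, as a shift and turn from the pose measured when the call began, turning the shorter way round; what a row does not reach only later rows make up. A row lasts 1/12 s, in which the tool goes at most 41.7 mm and 7.16 degrees, less where a joint would pass 70% of its speed; a pose out of reach is approached as far as the arm can. A call with a number of a shift or a turn outside -1 to 1 is refused whole. A call with a gripper value outside its range is refused whole. The fingers move at their own pace and stop on an object; "grip_force" is the grip in N (left out, the last holds). Time passes only in rows, so rows that repeat a pose let the fingers close. It gives the time, the measured TCP pose, the force and the opening at its end, in the units of the state.
- arm.read_state(): the state, without advancing time (a new reading comes with each control period).
- viewer.read_camera(name): name is "scene" or "top" or "wrist"; returns a dict with "img" (400x640x3 uint8, blue, green, red), "camera_matrix" (3x3 intrinsics, pixels), "k1" (the pictures are not rectified: a ray, as slopes to the right and down, at radius r is drawn at 1 + k1 r^2 times it, then the intrinsics apply), "world_to_cam" (4x4, takes a point from world to camera coordinates); the wrist camera has in their place "tool_from_camera" (4x4, takes a point from camera to tool coordinates, whose origin is the TCP and whose axes are the flange's). Camera axes: x right, y down, z forward; pixel columns grow to the right and rows downward; lengths in mm; the calibration is good to about 2 mm. A picture is of the moment at which its call begins: read the wrist's pose just before it. There is no depth.
- arm.sign_off(): hands the job in, once; it reports no verdict.
The state is a dict: "t": time; "q": joint angles; "joint_vel": joint speeds; "joint_efforts": joint torques, N m; "tcp_pos": TCP position; "orientation": TCP orientation; "force": force on the tool from outside, world axes, zero at the start; "moment": the same for the moment, N m; "opening": finger opening in mm.
Only numpy, scipy, OpenCV 4.12 (cv2) and the standard library are available. Lean on these libraries where they do the work, as an engineer would, in place of code of your own. Each camera call takes 0.05 s, during which the arm holds its last target.

## Task

The orange-lidded jar is finished. Let the ratchet clamp that holds it back fully off: press down the red thumb tab of that clamp so that the pawl lifts off the ratchet wheel, keep it down until the jaw has slid all the way back, then let go. Leave the jar standing where it is, and leave the other clamp, with the green-lidded jar, shut.

Things in the scene. Friction and masses are not known exactly. Their poses are not given: they have to be found in the camera images.
- tab (a point): Centre of the top face of the red thumb tab, 32 x 32 x 6 mm, on the pawl of the clamp holding the orange-lidded jar; 80 mm above the bench at rest. Sprung: about 3 N to start, 5 N at the bottom stop 17 mm down; pawl clear of the teeth after 6 mm, 11 to 14 mm is a good press. x: along the clamp from jar to tab; y: along the pawl's level pivot, which lies 45 mm back in x and 21 mm lower; z: up.
- jaw (a joint): Slide of that clamp's aluminium jaw, m: 0 shut on the jar, 0.0305 fully backed off. A spring drives it back slowly (about 3 s the whole way) only while the pawl is held off the ratchet wheel; a tab let go too early stops it at the next tooth (one every 11 mm of jaw travel).
- other_jaw (a joint): The same slide of the other, identical clamp, the one holding the green-lidded jar, m: 0 shut. It must stay shut.
- jar: Glass jar with orange lid, 54 mm wide, 95 mm tall, loose on the 12 mm thick base of its blue clamp (base 250 x 90 mm), 213 mm from the tab. In order along each clamp: fixed stop, jar, jaw, steel ratchet wheel, red tab overhanging the end away from the robot. Origin: centre of the jar's underside; z: its axis, up.
Mind the look-alikes: they are no part of the job. What is shaped like the jar but black is not meant.

How it is judged (in metres and radians):
At the end, for the whole second after the job is handed in: The jaw of the orange-lidded jar's clamp stands fully back (more than 27 of its 30.5 mm), the other clamp's jaw is still shut (within 4 mm), and the orange-lidded jar stands upright (within 0.15 rad), at rest, within 20 mm of where it stood (value of joint jaw above 0.027 m and value of joint other_jaw below 0.004 m and angle between jar's own z axis and vertical below 0.15 rad and distance of jar from where it was at the start of the episode below 0.02 m and linear speed of jar below 0.02 m/s); the robot touches nothing.
It fails at once if the other clamp is let go (its jaw slides back more than 5 mm) (value of joint other_jaw above 0.005 m).
It fails at once if the orange-lidded jar is knocked over (tilted more than 0.35 rad) (angle between jar's own z axis and vertical above 0.35 rad).
It also fails if it takes over 27 s, if anything falls off the work surface, if the arm or the gripper's body presses on something with over 40 N, if the wrist force passes 120 N, or if a joint passes its speed limit or range.

## Working session

There is one attempt and no reset: what is moved stays moved. The work goes in short steps, Python scripts to look and compute and a tool call to move; the robot and the scene stay as the last step left them, time stands still between calls to the robot, and variables do not carry over. Pictures are saved under pics/ and viewed, and the job is handed in when it is done.

Besides the shell and the picture viewer there is one more tool, called after "Call:" as a command line: name --argument value ..., lists and objects as JSON in quotes. arm_command: Moves the arm, as the interface text tells. Its arguments: {"type":"object","properties":{"increments":{"type":"array"},"grip_force":{"type":"number"}},"required":["increments"]}

```bash
mkdir -p pics; cat > h.py <<'E'
import numpy as np, cv2
from rig import arm, viewer
def proj(c,P):
    P=np.atleast_2d(P); M=c["world_to_cam"]; p=P@M[:3,:3].T+M[:3,3]
    s=p[:,:2]/p[:,2:]; r2=(s**2).sum(1,keepdims=True); s=s*(1+c["k1"]*r2)
    K=c["camera_matrix"]; return s*[K[0,0],K[1,1]]+[K[0,2],K[1,2]]
def ray(c,uv,w2c=None):
    K=np.array(c["camera_matrix"]); s=cv2.undistortPoints(np.array([[uv]],float),K,np.array([c["k1"],0,0,0.]))[0,0]
    M=np.array(c["world_to_cam"] if w2c is None else w2c); R=M[:3,:3]
    return -R.T@M[:3,3], R.T@np.array([s[0],s[1],1])
def onz(c,uv,z,w2c=None):
    o,d=ray(c,uv,w2c); return o+d*(z-o[2])/d[2]
E
python3 - <<'E'
from h import *
import pickle
s=arm.read_state(); print({k:np.round(v,3) for k,v in s.items()}); print(getattr(arm,'pinch_z',None))
for n in ("scene","top","wrist"):
    c=viewer.read_camera(n); pickle.dump(c,open(n+'0.pkl','wb')); cv2.imwrite(f'pics/{n}0.png',c["img"])
E
```

```text
{'t': np.float64(0.0), 'q': array([-1.376,  0.312,  0.014,  1.513, -0.004,  1.319, -0.027]), 'joint_vel': array([-0.   ,  0.001,  0.001,  0.   , -0.001, -0.001, -0.001]), 'joint_efforts': array([ 0.0000e+00, -3.7991e+01,  1.4600e-01, -2.3060e+01,  1.2000e-02,
        1.3000e-02,  0.0000e+00]), 'tcp_pos': array([128.847, 533.931, 230.212]), 'orientation': array([-3.139,  0.   ,  2.905]), 'force': array([-0.262,  0.111, -0.57 ]), 'moment': array([0.071, 0.008, 0.057]), 'opening': np.float64(85.47)}
18.700000000000003
```

View pics/scene0.png

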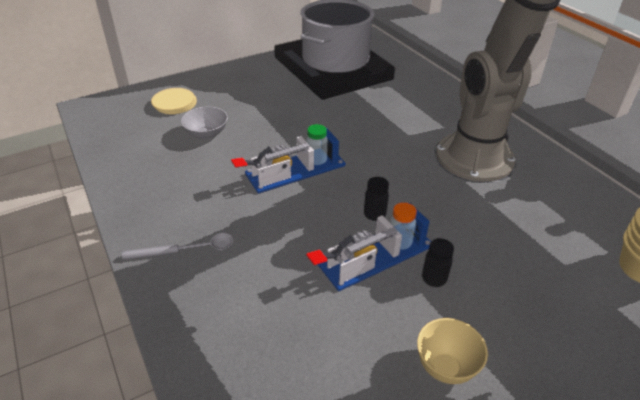

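View pics/top0.png

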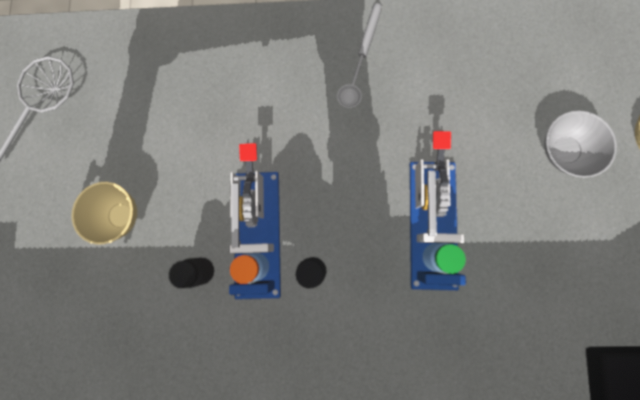

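View pics/wrist0.png

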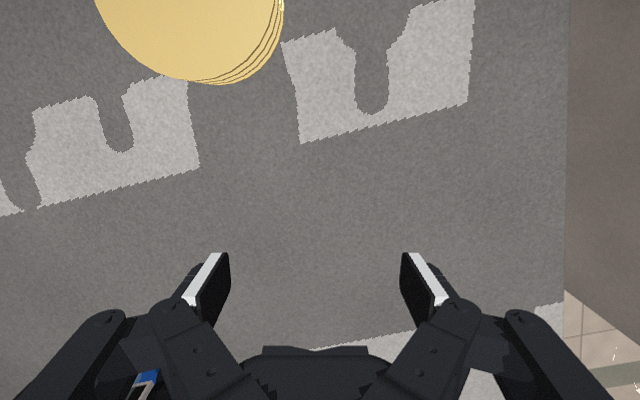

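The scene view shows two clamps. One has the orange lid at (404,213) and its red tab at (318,257). The other has the green lid at (317,131) and its tab at (239,162). In the top view, orange is at (244,269) with its tab at (248,152), and green is at (450,259) with its tab at (442,140). The black jars are decoys. The target is the tab in line with the orange lid.

```bash
python3 - <<'E'
from h import *
import pickle
C={n:pickle.load(open(n+'0.pkl','rb')) for n in("scene","top")}
def blobs(c,lo,hi,mn=40):
    h=cv2.cvtColor(c["img"],cv2.COLOR_BGR2HSV); m=cv2.inRange(h,lo,hi)
    n,l,st,ce=cv2.connectedComponentsWithStats(m)
    return [(np.round(ce[i],1),st[i,4]) for i in range(1,n) if st[i,4]>mn]
def tri(uv1,uv2):
    o1,d1=ray(C["scene"],uv1);o2,d2=ray(C["top"],uv2);d1/=np.linalg.norm(d1);d2/=np.linalg.norm(d2)
    A=np.stack([d1,-d2],1);t=np.linalg.lstsq(A,o2-o1,rcond=None)[0];a=o1+t[0]*d1;b=o2+t[1]*d2
    return (a+b)/2,np.linalg.norm(a-b)
for n in C:
    for nm,lo,hi in(("red",(0,210,150),(4,255,255)),("orange",(7,180,100),(14,255,255)),("green",(50,150,60),(75,255,255))):
        print(n,nm,[(b,a,np.round(onz(C[n],b,80 if nm=='red' else 107),1)) for b,a in blobs(C[n],lo,hi)])
rs=blobs(C["scene"],(0,210,150),(4,255,255)); rt=blobs(C["top"],(0,210,150),(4,255,255))
rs.sort(key=lambda b:b[0][1]);rt.sort(key=lambda b:-b[0][0])
for a,b in zip(rs,rt): print(tri(a[0],b[0]))
# tab corners
for n in C:
    h=cv2.cvtColor(C[n]["img"],cv2.COLOR_BGR2HSV); m=cv2.inRange(h,(0,210,150),(4,255,255))
    for k in cv2.findContours(m,0,2)[0]:
        if cv2.contourArea(k)>40:
            r=cv2.boxPoints(cv2.minAreaRect(k)); print(n,[np.round(onz(C[n],p,80)[:2]).tolist() for p in r])
im=C["top"]["img"]; cv2.imwrite('pics/cropt.png',cv2.resize(im[120:310,150:350],None,fx=3,fy=3,interpolation=2))
im=C["scene"]["img"]; cv2.imwrite('pics/crops.png',cv2.resize(im[180:310,250:470],None,fx=3.5,fy=3.5,interpolation=2))
E
```

```text
scene red [(array([238.6, 161.9]), np.int32(73), array([ 600.1, -183. ,   80. ])), (array([316.3, 256.7]), np.int32(154), array([586.6, 172. ,  80. ]))]
scene orange [(array([600.2,  27.3]), np.int32(317), array([-805.7, -257.3,  107. ])), (array([404.2, 212. ]), np.int32(349), array([378.7, 173.9, 107. ]))]
scene green [(array([316.6, 131.2]), np.int32(217), array([ 392. , -171.2,  107. ]))]
top red []
top orange [(array([243.6, 269. ]), np.int32(564), array([373.3, 164.5, 107. ]))]
top green [(array([449.9, 258.5]), np.int32(632), array([ 386.8, -181.8,  107. ]))]
scene [[599.0, 156.0], [566.0, 159.0], [574.0, 188.0], [607.0, 185.0]]
scene [[610.0, -201.0], [582.0, -186.0], [591.0, -164.0], [619.0, -179.0]]
```

View pics/cropt.png

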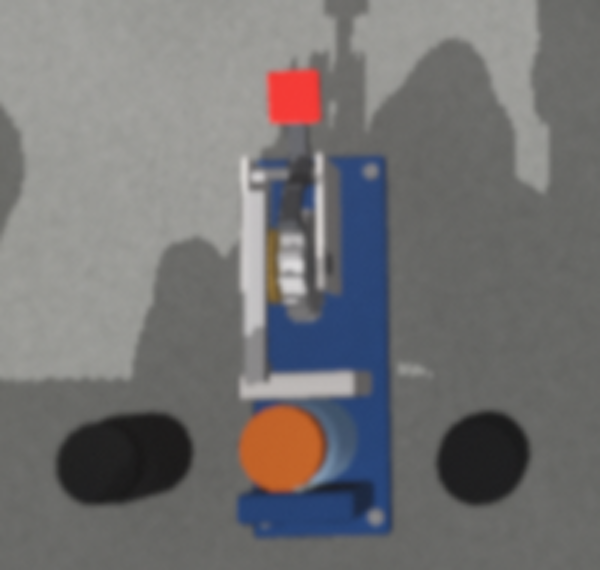

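View pics/crops.png

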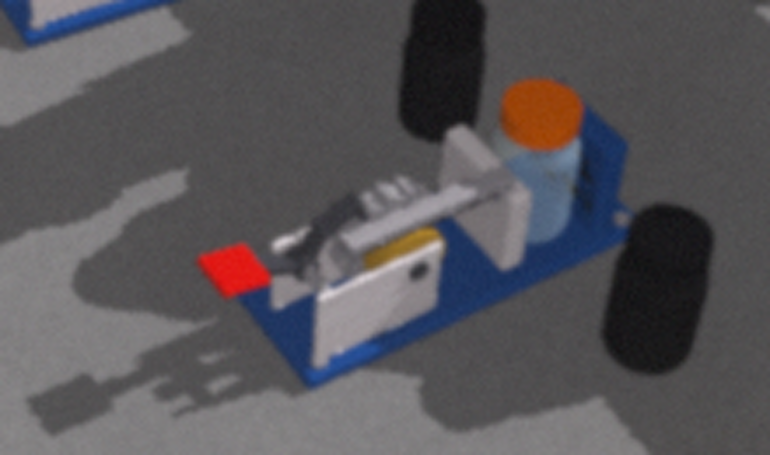

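The crops confirm it: the orange lid and its own red tab share one blue base, and the black jars on either side are decoys. The red mask was empty in the top view, so I'll widen it.

```bash
python3 - <<'E'
from h import *
import pickle
C={n:pickle.load(open(n+'0.pkl','rb')) for n in("scene","top")}
P={}
for n in C:
    h=cv2.cvtColor(C[n]["img"],cv2.COLOR_BGR2HSV)
    m=cv2.inRange(h,(0,170,150),(5,255,255))|cv2.inRange(h,(170,170,150),(180,255,255))
    for k in cv2.findContours(m,0,2)[0]:
        if cv2.contourArea(k)>40:
            M=cv2.moments(k);u=(M['m10']/M['m00'],M['m01']/M['m00'])
            r=cv2.boxPoints(cv2.minAreaRect(k)); q=np.array([onz(C[n],p,80)[:2] for p in r])
            print(n,np.round(u,1),cv2.contourArea(k),np.round(onz(C[n],u,80),1),np.round(q).tolist(),np.round(np.linalg.norm(np.diff(q,axis=0),axis=1),1))
            P.setdefault(n,[]).append(u)
P["scene"].sort(key=lambda p:p[1]);P["top"].sort(key=lambda p:-p[0])
for a,b in zip(P["scene"],P["top"]):
    o1,d1=ray(C["scene"],a);o2,d2=ray(C["top"],b);t=np.linalg.lstsq(np.stack([d1,-d2],1),o2-o1,rcond=None)[0]
    p,q=o1+t[0]*d1,o2+t[1]*d2;print(np.round(p,1),np.round(q,1))
E
```

```text
scene [316.7 256.7] 164.5 [586.  172.3  80. ] [[599.0, 154.0], [564.0, 158.0], [574.0, 190.0], [608.0, 186.0]] [35.6 33.7 34.7]
scene [238.8 161.9] 81.0 [ 599.6 -182.8   80. ] [[610.0, -203.0], [578.0, -194.0], [589.0, -164.0], [619.0, -172.0]] [32.7 32.  32.1]
top [247.6 151.8] 224.0 [584.8 167.5  80. ] [[600.0, 182.0], [599.0, 154.0], [569.0, 154.0], [570.0, 182.0]] [28.2 30.4 28. ]
top [441.4 139.7] 231.0 [ 598.5 -187.7   80. ] [[613.0, -173.0], [613.0, -202.0], [583.0, -200.0], [583.0, -172.0]] [28.8 30.  28.6]
[ 597.9 -187.5   76.2] [ 599.4 -188.6   77. ]
[584.3 169.4  76.3] [585.8 168.4  76.4]
```

Call:
arm_command --increments '[{"gripper": -1,"slide": [0.12,-0.1,0],"rotation": [0,0,0]},{"gripper": -1,"slide": [0.24,-0.2,0],"rotation": [0,0,0]},{"gripper": -1,"slide": [0.36,-0.29,0],"rotation": [0,0,0]},{"gripper": -1,"slide": [0.48,-0.385,0],"rotation": [0,0,0]},{"gripper": -1,"slide": [0.6,-0.48,0],"rotation": [0,0,0]},{"gripper": -1,"slide": [0.72,-0.58,0],"rotation": [0,0,0]},{"gripper": -1,"slide": [0.84,-0.67,0],"rotation": [0,0,0]},{"gripper": -1,"slide": [0.9,-0.73,0],"rotation": [0,0,0]}]'

```text
t: 0.82
tcp_pos: [358.2, 347.4, 230.4]
orientation: [-3.138, 0.003, 2.898]
force: [1.5, -0.2, 1.0]
opening: -0.0
```

Call:
arm_command --increments '[{"gripper": -1,"slide": [0.12,-0.095,0],"rotation": [0,0,0]},{"gripper": -1,"slide": [0.24,-0.19,0],"rotation": [0,0,0]},{"gripper": -1,"slide": [0.36,-0.28,-0.04],"rotation": [0,0,0]},{"gripper": -1,"slide": [0.48,-0.375,-0.08],"rotation": [0,0,0]},{"gripper": -1,"slide": [0.6,-0.47,-0.12],"rotation": [0,0,0]},{"gripper": -1,"slide": [0.72,-0.565,-0.16],"rotation": [0,0,0]},{"gripper": -1,"slide": [0.84,-0.66,-0.2],"rotation": [0,0,0]},{"gripper": -1,"slide": [0.91,-0.714,-0.24],"rotation": [0,0,0]}]'

```text
t: 1.48
tcp_pos: [588.7, 163.6, 169.4]
orientation: [-3.135, 0.005, 2.893]
force: [-0.9, 0.1, -0.6]
opening: 0.1
```

Call:
arm_command --increments '[{"gripper": -1,"slide": [0,0,0],"rotation": [0,0,0]},{"gripper": -1,"slide": [0,0,0],"rotation": [0,0,0]}]'

```text
t: 1.65
tcp_pos: [589.0, 160.5, 167.9]
orientation: [-3.132, 0.004, 2.888]
force: [-1.1, -0.0, -0.2]
opening: -0.3
```

```bash
python3 - <<'E'
from h import *
from scipy.spatial.transform import Rotation as Ro
s=arm.read_state(); print(np.round(s["tcp_pos"],1),np.round(s["orientation"],3),np.round(s["q"],2),np.round(s["force"],1))
c=viewer.read_camera("wrist"); cv2.imwrite('pics/w1.png',c["img"])
T=np.eye(4);T[:3,:3]=Ro.from_euler('xyz',s["orientation"]).as_matrix();T[:3,3]=s["tcp_pos"]
W=np.linalg.inv(T@np.array(c["tool_from_camera"]))
h=cv2.cvtColor(c["img"],cv2.COLOR_BGR2HSV)
m=cv2.inRange(h,(0,170,120),(5,255,255))|cv2.inRange(h,(170,170,120),(180,255,255))
for k in cv2.findContours(m,0,2)[0]:
    if cv2.contourArea(k)>40:
        M=cv2.moments(k);u=(M['m10']/M['m00'],M['m01']/M['m00']);r=cv2.boxPoints(cv2.minAreaRect(k))
        q=np.array([onz(c,p,80,W)[:2] for p in r]);print(np.round(u,1),cv2.contourArea(k),np.round(onz(c,u,80,W),1),np.round(q).tolist(),np.round(np.linalg.norm(np.diff(q,axis=0),axis=1),1))
for n in("scene","top"):
    cv2.imwrite(f'pics/{n}1.png',viewer.read_camera(n)["img"])
E
```

```text
[589.  160.5 167.9] [-3.132  0.004  2.888] [-0.53  0.49  0.34  1.44 -0.15  1.24  1.14] [-1.1 -0.  -0.2]
[323.7 196. ] 1384.0 [585.8 168.   80. ] [[570.0, 152.0], [570.0, 183.0], [602.0, 184.0], [603.0, 152.0]] [31.2 32.7 32.5]
```

View pics/w1.png

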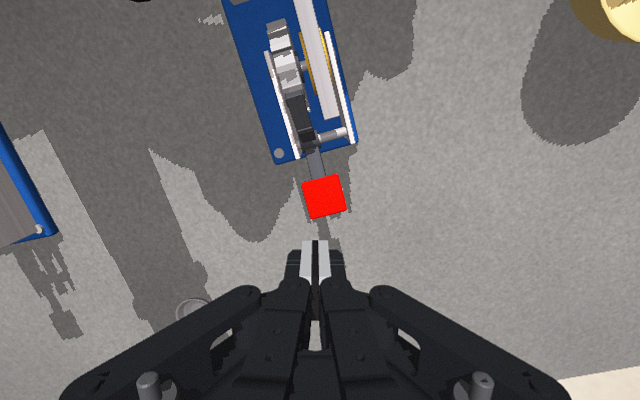

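View pics/scene1.png

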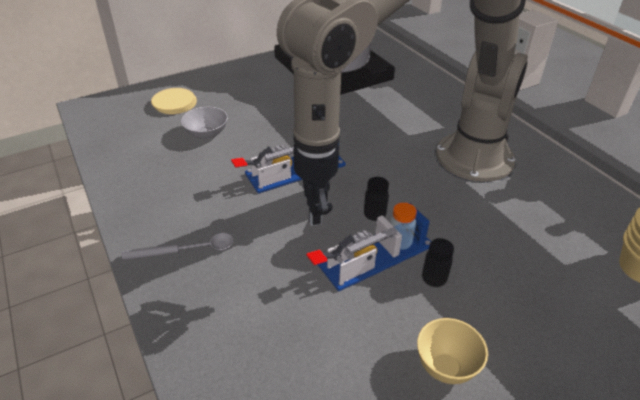

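The wrist view shows the tab square at (324,196), with sides of about 32 mm. Its centre is (586,168,80), which agrees with the other two views. I'll move to just above it.

Call:
arm_command --increments '[{"gripper": -1,"slide": [-0.012,0.03,-0.1],"rotation": [0,0,0]},{"gripper": -1,"slide": [-0.012,0.03,-0.2],"rotation": [0,0,0]},{"gripper": -1,"slide": [-0.012,0.03,-0.27],"rotation": [0,0,0]},{"gripper": -1,"slide": [-0.012,0.03,-0.3],"rotation": [0,0,0]},{"gripper": -1,"slide": [-0.012,0.03,-0.3],"rotation": [0,0,0]},{"gripper": -1,"slide": [-0.012,0.03,-0.3],"rotation": [0,0,0]}]'

```text
t: 2.3
tcp_pos: [584.7, 174.8, 95.8]
orientation: [-3.138, 0.005, 2.898]
force: [0.5, -0.7, 0.9]
opening: 0.1
```

Call:
arm_command --increments '[{"gripper": -1,"slide": [0.004,-0.026,0],"rotation": [0,0,0]},{"gripper": -1,"slide": [0.004,-0.026,0],"rotation": [0,0,0]},{"gripper": -1,"slide": [0.004,-0.026,0],"rotation": [0,0,0]},{"gripper": -1,"slide": [0.004,-0.026,0],"rotation": [0,0,0]}]'

```text
t: 2.63
tcp_pos: [586.4, 168.2, 96.8]
orientation: [-3.139, 0.007, 2.897]
force: [-0.9, 0.2, -0.2]
opening: 0.2
```

Call:
arm_command --increments '[{"gripper": -1,"slide": [0,0,-0.03],"rotation": [0,0,0]},{"gripper": -1,"slide": [0,0,-0.06],"rotation": [0,0,0]},{"gripper": -1,"slide": [0,0,-0.08],"rotation": [0,0,0]},{"gripper": -1,"slide": [0,0,-0.1],"rotation": [0,0,0]},{"gripper": -1,"slide": [0,0,-0.115],"rotation": [0,0,0]},{"gripper": -1,"slide": [0,0,-0.115],"rotation": [0,0,0]},{"gripper": -1,"slide": [0,0,-0.115],"rotation": [0,0,0]}]'

```text
t: 3.22
tcp_pos: [588.8, 168.3, 69.2]
orientation: [-3.141, 0.011, 2.897]
force: [4.0, 0.4, 4.8]
opening: 0.3
```

```bash
python3 - <<'E'
from h import *
s=arm.read_state(); print(np.round(s["tcp_pos"],1),np.round(s["force"],1))
o=[]
for n in("scene","top"):
    im=viewer.read_camera(n)["img"]; o.append(cv2.resize(im[170:310,250:470] if n=="scene" else im[130:270+0,150:370],None,fx=3.5,fy=2*1.05,interpolation=2) if 0 else cv2.resize(im[170:310,250:470] if n=="scene" else im[140:280+0,140:360],None,fx=2,fy=2,interpolation=2))
cv2.imwrite('pics/press1.png',np.vstack(o))
E
```

```text
[588.8 168.3  69.2] [4.  0.4 4.8]
```

View pics/press1.png

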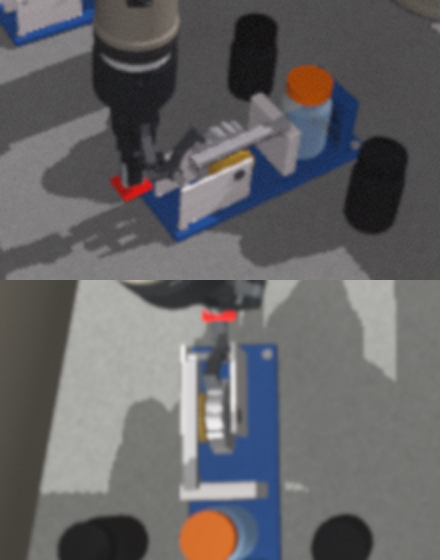

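The fingers are on the tab with about 4.8 N up, 11 mm down, and the jaw has begun to leave the jar. I'll hold it there.

Call:
arm_command --increments '[{"gripper": -1,"slide": [-0.004,0,-0.008],"rotation": [0,0,0]},{"gripper": -1,"slide": [-0.004,0,-0.008],"rotation": [0,0,0]},{"gripper": -1,"slide": [-0.004,0,-0.008],"rotation": [0,0,0]},{"gripper": -1,"slide": [-0.004,0,-0.008],"rotation": [0,0,0]},{"gripper": -1,"slide": [-0.004,0,-0.008],"rotation": [0,0,0]},{"gripper": -1,"slide": [-0.004,0,-0.008],"rotation": [0,0,0]},{"gripper": -1,"slide": [-0.004,0,-0.008],"rotation": [0,0,0]},{"gripper": -1,"slide": [-0.004,0,-0.008],"rotation": [0,0,0]}]'

```text
t: 3.98
tcp_pos: [589.0, 168.3, 68.3]
orientation: [3.141, 0.014, 2.897]
force: [2.7, -0.1, 5.0]
opening: 0.3
```

Call:
arm_command --increments '[{"gripper": -1,"slide": [-0.004,0,-0.006],"rotation": [0,0,0]},{"gripper": -1,"slide": [-0.004,0,-0.006],"rotation": [0,0,0]},{"gripper": -1,"slide": [-0.004,0,-0.006],"rotation": [0,0,0]},{"gripper": -1,"slide": [-0.004,0,-0.006],"rotation": [0,0,0]},{"gripper": -1,"slide": [-0.004,0,-0.006],"rotation": [0,0,0]},{"gripper": -1,"slide": [-0.004,0,-0.006],"rotation": [0,0,0]},{"gripper": -1,"slide": [-0.004,0,-0.006],"rotation": [0,0,0]},{"gripper": -1,"slide": [-0.004,0,-0.006],"rotation": [0,0,0]}]'

```text
t: 4.65
tcp_pos: [589.2, 168.2, 67.7]
orientation: [3.14, 0.016, 2.896]
force: [2.8, 0.3, 4.3]
opening: 0.0
```

Call:
arm_command --increments '[{"gripper": -1,"slide": [-0.004,0,-0.006],"rotation": [0,0,0]},{"gripper": -1,"slide": [-0.004,0,-0.006],"rotation": [0,0,0]},{"gripper": -1,"slide": [-0.004,0,-0.006],"rotation": [0,0,0]},{"gripper": -1,"slide": [-0.004,0,-0.006],"rotation": [0,0,0]},{"gripper": -1,"slide": [-0.004,0,-0.006],"rotation": [0,0,0]},{"gripper": -1,"slide": [-0.004,0,-0.006],"rotation": [0,0,0]},{"gripper": -1,"slide": [-0.004,0,-0.006],"rotation": [0,0,0]},{"gripper": -1,"slide": [-0.004,0,-0.006],"rotation": [0,0,0]}]'

```text
t: 5.32
tcp_pos: [589.3, 168.3, 67.1]
orientation: [3.139, 0.018, 2.896]
force: [2.3, -0.1, 5.1]
opening: 0.3
```

```bash
cat > look.py <<'E'
from h import *
import sys
s=arm.read_state(); print(np.round(s["t"],2),np.round(s["tcp_pos"],1),np.round(s["force"],1))
a=viewer.read_camera("scene")["img"][170:310,250:470]; b=viewer.read_camera("top")["img"][140:310,140:360]
cv2.imwrite(sys.argv[1],np.vstack([cv2.resize(x,None,fx=1.8,fy=1.8,interpolation=2) for x in(a,b)]))
E
python3 look.py pics/press2.png
```

```text
5.32 [589.3 168.3  67.1] [ 2.3 -0.1  5.1]
```

View pics/press2.png

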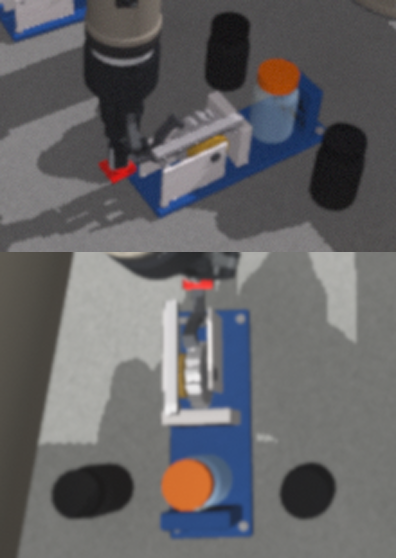

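The jaw is well back from the jar and still sliding. I'll hold for about another 2 s.

Call:
arm_command --increments '[{"gripper": -1,"slide": [-0.004,0,-0.004],"rotation": [0,0,0]},{"gripper": -1,"slide": [-0.004,0,-0.004],"rotation": [0,0,0]},{"gripper": -1,"slide": [-0.004,0,-0.004],"rotation": [0,0,0]},{"gripper": -1,"slide": [-0.004,0,-0.004],"rotation": [0,0,0]},{"gripper": -1,"slide": [-0.004,0,-0.004],"rotation": [0,0,0]},{"gripper": -1,"slide": [-0.004,0,-0.004],"rotation": [0,0,0]},{"gripper": -1,"slide": [-0.004,0,-0.004],"rotation": [0,0,0]},{"gripper": -1,"slide": [-0.004,0,-0.004],"rotation": [0,0,0]}]'

```text
t: 6.08
tcp_pos: [589.3, 168.3, 67.0]
orientation: [3.138, 0.02, 2.896]
force: [2.2, 0.3, 6.0]
opening: 0.1
```

```bash
python3 look.py pics/press3.png
```

```text
6.08 [589.3 168.3  67. ] [2.2 0.3 6. ]
```

Call:
arm_command --increments '[{"gripper": -1,"slide": [-0.004,0,-0.004],"rotation": [0,0,0]},{"gripper": -1,"slide": [-0.004,0,-0.004],"rotation": [0,0,0]},{"gripper": -1,"slide": [-0.004,0,-0.004],"rotation": [0,0,0]},{"gripper": -1,"slide": [-0.004,0,-0.004],"rotation": [0,0,0]},{"gripper": -1,"slide": [-0.004,0,-0.004],"rotation": [0,0,0]},{"gripper": -1,"slide": [-0.004,0,-0.004],"rotation": [0,0,0]},{"gripper": -1,"slide": [-0.004,0,-0.004],"rotation": [0,0,0]},{"gripper": -1,"slide": [-0.004,0,-0.004],"rotation": [0,0,0]}]'

```text
t: 6.85
tcp_pos: [589.3, 168.3, 66.8]
orientation: [3.137, 0.022, 2.896]
force: [3.4, 0.2, 5.1]
opening: -0.3
```

```bash
python3 look.py pics/press4.png; python3 - <<'E'
import cv2,numpy as np
a=[cv2.imread(f'pics/press{i}.png') for i in(3,4)];print(a[0].shape)
cv2.imwrite('pics/press34.png',np.hstack(a))
E
```

```text
6.85 [589.3 168.3  66.8] [3.4 0.2 5.1]
(558, 396, 3)
```

View pics/press34.png

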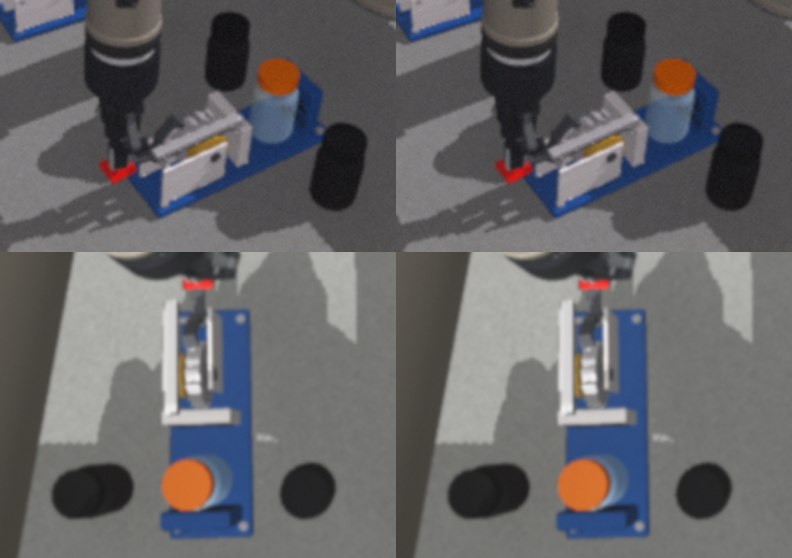

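The jaw has not moved between t=5.3 and t=6.85. It has shifted about 18 px in the top view, which is roughly 30 mm, so it's fully back. I'll lift off.

Call:
arm_command --increments '[{"gripper": -1,"slide": [0,0,0.03],"rotation": [0,0,0]},{"gripper": -1,"slide": [0,0,0.06],"rotation": [0,0,0]},{"gripper": -1,"slide": [0,0,0.1],"rotation": [0,0,0]},{"gripper": -1,"slide": [0,0,0.2],"rotation": [0,0,0]},{"gripper": -1,"slide": [0,0,0.3],"rotation": [0,0,0]},{"gripper": -1,"slide": [0,0,0.4],"rotation": [0,0,0]},{"gripper": -1,"slide": [0,0,0.4],"rotation": [0,0,0]},{"gripper": -1,"slide": [0,0,0.4],"rotation": [0,0,0]}]'

```text
t: 7.62
tcp_pos: [590.0, 168.4, 168.8]
orientation: [3.136, 0.025, 2.896]
force: [-0.2, -0.1, -1.3]
opening: -0.2
```

Call:
arm_command --increments '[{"gripper": -1,"slide": [0.1,0.1,0.1],"rotation": [0,0,0]},{"gripper": -1,"slide": [0.2,0.2,0.2],"rotation": [0,0,0]},{"gripper": -1,"slide": [0.2,0.3,0.2],"rotation": [0,0,0]},{"gripper": -1,"slide": [0.2,0.4,0.2],"rotation": [0,0,0]},{"gripper": -1,"slide": [0.2,0.4,0.2],"rotation": [0,0,0]},{"gripper": -1,"slide": [0.2,0.4,0.2],"rotation": [0,0,0]},{"gripper": -1,"slide": [0.2,0.4,0.2],"rotation": [0,0,0]}]'

```text
t: 8.2
tcp_pos: [639.1, 267.4, 217.0]
orientation: [3.139, 0.022, 2.896]
force: [-0.6, 0.3, 0.3]
opening: -0.1
```

```bash
python3 - <<'E'
from h import *
import pickle
s=arm.read_state(); print(s["t"],np.round(s["tcp_pos"],1),np.round(s["force"],1))
c=viewer.read_camera("top");old=pickle.load(open('top0.pkl','rb'))
cv2.imwrite('pics/topend.png',c["img"])
for i in(old,c):
    h=cv2.cvtColor(i["img"],cv2.COLOR_BGR2HSV);m=cv2.inRange(h,(7,180,100),(14,255,255))
    n,l,st,ce=cv2.connectedComponentsWithStats(m);print([(ce[k],st[k,4]) for k in range(1,n) if st[k,4]>100])
    for x0,x1 in((232,268),(425,458)):
        w=cv2.inRange(h[:, x0:x1],(0,0,150),(180,60,255)); r=np.where((w>0).mean(1)>.7)[0]; r=r[(r>190)&(r<260)]; print("jaw rows",r.tolist(), [np.round(onz(c,((x0+x1)/2,float(q)),80)[0],1) for q in (r.min(),r.max())] if len(r) else "")
E
```

```text
8.2 [639.1 267.4 217. ] [-0.6  0.3  0.3]
[(array([243.59042553, 268.9929078 ]), np.int32(564))]
jaw rows [245, 246, 247, 248, 249, 250, 251] [np.float64(413.6), np.float64(403.0)]
jaw rows [234, 235, 236, 237, 238, 239, 240, 241] [np.float64(428.2), np.float64(416.0)]
[(array([243.58185053, 269.03736655]), np.int32(562))]
jaw rows [228, 229, 230, 231, 232, 233, 234] [np.float64(443.9), np.float64(433.2)]
jaw rows [234, 235, 236, 237, 238, 239, 240, 241] [np.float64(428.2), np.float64(416.0)]
```

View pics/topend.png

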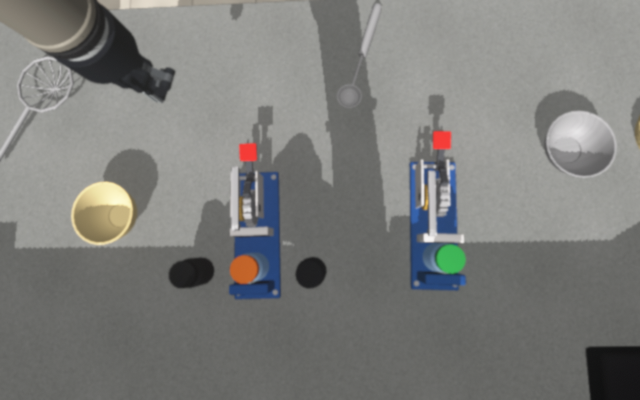

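The jaw has moved 30 mm, the jar hasn't moved, the other jaw is unchanged and the arm is clear, so I'll hand in.

```bash
python3 -c "
from rig import arm
print(arm.sign_off())"
```

```text
the job is handed in; nothing more can be done
None
```

I pressed the red tab of the orange-lidded jar's clamp about 11–13 mm down at around 5 N. I held it for just over 3.5 s until the jaw stopped moving, then lifted straight off and moved the arm clear. I handed the job in shortly after t = 8.2 s.

- **Clamp:** in the last top view its jaw stood about 30 mm back (17 px), measured after the tab was let go.
- **Jar:** the orange lid had moved less than 0.1 px, so the jar is where it was.
- **Other clamp:** the green-lidded jar's jaw showed no change.
- **Arm:** it was touching nothing; the force reading was about 0.7 N, which is within its noise.

No checks failed. The only disagreements were small. Before the press, the scene view put the tab about 4 mm off the other two views in y, because it also sees the tab's side. The arm also overshot by 7 mm in y while hovering, which I corrected before pressing.

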